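Square the slide mailers and hold the reader shutter half open

TASK

Square up the ragged stack of four slide mailers by tapping or nudging, their label ends flush against the label reader's window pane and their long sides in line, still stacked in their lane. Then slide the reader's sprung shutter to half travel by its tab, so that only the mailers' lane is uncovered, and finish while holding it there with the fingers, the stack still square. Leave the brush, bottle, keypad and slide tray where they are.

Things in the scene. Friction and masses are not known exactly. Their poses are not given: they have to be found in the camera images.
- reader: Fixed label reader: white housing 66 mm high at local x -76 to 0, y -68 to +172 mm, and an dark steel deck, top at z 8 mm, x 0 to 150, y -60 to +80. Origin: on the work surface below the middle of the window pane. Local x points out of the pane over the deck, away from the robot (within 0.35 rad of world x); y: the way the shutter opens.
- lane (a point): Foot of the pane in the middle of the mailers' lane: reader local (0, -25, 8) mm, axes as the reader. The clear rigid pane is the plane x = 0, window y -50 to +50. Pale lines at y -50, 0, +50 part two lanes without walls: the mailers' (y -50 to 0) and an empty flat one. The stack lies on a rib, x 0 to 75, y -34 to -16, top at z 18 mm: its sides overhang.
- shutter (a joint): Steel shutter sliding behind the pane along the reader's +y: 0 = shut, 0.100 m = fully open. At half, 0.050 m, the mailers' lane is uncovered and the empty lane covered. A spring pulls it shut: 3 N at 0, 7 N at half, 11 N fully open, friction 0.4 N; let go, it runs shut.
- tab (a point): Black upright grip tab of the shutter above the housing's roof, 26 (local x) x 10 (local y, sliding direction) x 38 mm high, z 70 to 108 mm. This point: centre of its underside, at reader x -9 mm, y = shutter value; axes as the reader.
- half_mark (a point): The longest of three dark marks on the roof on the robot's side of the tab (shut, half, full): at half travel the middle of the tab is level with it. Reader local (-42, 50, 66) mm; marks lie along local x.
- mailer0: White flat plastic slide mailer, 80 (local x) x 32 (local y) x 7 mm, 20 to 45 g, loose, lowest of the stack of four in the mailers' lane. Origin: centre of its underside; nearly the reader's yaw (within 0.06 rad at the start). At the start each lies 8 to 28 mm short of the pane and up to 5 mm to either side of the lane's middle.
- mailer1: White flat plastic slide mailer, 80 (local x) x 32 (local y) x 7 mm, 20 to 45 g, loose, second from below of the stack of four in the mailers' lane. Origin: centre of its underside; nearly the reader's yaw (within 0.06 rad at the start). At the start each lies 8 to 28 mm short of the pane and up to 5 mm to either side of the lane's middle.
- mailer2: White flat plastic slide mailer, 80 (local x) x 32 (local y) x 7 mm, 20 to 45 g, loose, third from below of the stack of four in the mailers' lane. Origin: centre of its underside; nearly the reader's yaw (within 0.06 rad at the start). At the start each lies 8 to 28 mm short of the pane and up to 5 mm to either side of the lane's middle.
- mailer3: White flat plastic slide mailer, 80 (local x) x 32 (local y) x 7 mm, 20 to 45 g, loose, top of the stack of four in the mailers' lane. Origin: centre of its underside; nearly the reader's yaw (within 0.06 rad at the start). At the start each lies 8 to 28 mm short of the pane and up to 5 mm to either side of the lane's middle.
- mailer0_end (a point): middle of the label end of mailer0: the short end face nearest the pane (at its local x = -40 mm, 3.5 mm above its underside)
- mailer1_end (a point): middle of the label end of mailer1: the short end face nearest the pane (at its local x = -40 mm, 3.5 mm above its underside)
- mailer2_end (a point): middle of the label end of mailer2: the short end face nearest the pane (at its local x = -40 mm, 3.5 mm above its underside)
- mailer3_end (a point): middle of the label end of mailer3: the short end face nearest the pane (at its local x = -40 mm, 3.5 mm above its underside)
- brush: Bystander: dust brush standing upright, wooden handle, 101 mm high, 44 mm widest, beyond the +y end of the deck. Origin: centre of its foot.
- reagent: Bystander: amber bottle, 48 mm diameter, 110 mm high, on the -y side of the reader. Origin: centre of its underside.
- keypad: Bystander: white keypad unit, 75 x 120 x 22 mm, on the -y side of the deck. Origin: centre of its underside.
- tray: Bystander: white open tray with glass slides, 85 x 160 x 30 mm, beyond the deck's far edge. Origin: centre of its underside.

How it is judged:
On the way, in this order (a step that is already met when the one before it is completed fails the run):
1. the four mailers are square: label ends on the pane, sides in line, in their lane (x of mailer0_end in the frame of reader between -0.003 and 0.003 m and z of mailer0 in the frame of reader between 0.015 and 0.021 m and angle between the x axis of each of mailer0, mailer1, mailer2, mailer3 and the x axis of reader, either way round below 0.07 rad and y of mailer0 in the frame of reader between -0.034 and -0.016 m and x of mailer1_end in the frame of reader between -0.003 and 0.003 m and z of mailer1 in the frame of reader between 0.022 and 0.028 m and y of mailer1 in the frame of mailer0 between -0.003 and 0.003 m and y of mailer1 in the frame of reader between -0.034 and -0.016 m and x of mailer2_end in the frame of reader between -0.003 and 0.003 m and z of mailer2 in the frame of reader between 0.029 and 0.035 m and y of mailer2 in the frame of mailer0 between -0.003 and 0.003 m and y of mailer2 in the frame of reader between -0.034 and -0.016 m and x of mailer3_end in the frame of reader between -0.003 and 0.003 m and z of mailer3 in the frame of reader between 0.036 and 0.042 m and y of mailer3 in the frame of mailer0 between -0.003 and 0.003 m and y of mailer3 in the frame of reader between -0.034 and -0.016 m and linear speed of each of mailer0, mailer1, mailer2, mailer3 below 0.02 m/s), for 0.2 s.
2. the shutter is held at half travel (value of joint shutter between 0.044 and 0.056 m and velocity of joint shutter between -0.01 and 0.01 m/s and contact force between the fingers and shutter above 2 N), for 0.3 s.
At the end, for the whole second after the job is handed in: Fingers hold the shutter at 50 mm (within 6 mm, still, over 2 N on the tab). All four mailers at rest, stacked in order on the rib: label ends within 3 mm of the pane, sides within 3 mm of the lowest, within 0.07 rad of square, within 9 mm of their lane's middle (all of step 1 and all of step 2); the arm keeps its last pose, push and grip.
It fails at once if the brush is shifted by more than 20 mm (distance of brush from where it was at the start of the episode above 0.02 m).
It fails at once if the bottle is shifted by more than 20 mm (distance of reagent from where it was at the start of the episode above 0.02 m).
It fails at once if the keypad is shifted by more than 20 mm (distance of keypad from where it was at the start of the episode above 0.02 m).
It fails at once if the slide tray is shifted by more than 20 mm (distance of tray from where it was at the start of the episode above 0.02 m).
It also fails if it takes over 59 s, if anything falls off the work surface, if the arm or the gripper's body presses on something with over 40 N, if the wrist force passes 120 N, or if a joint passes its speed limit or range.

ROBOT

A 7-joint arm with a two-finger parallel gripper is mounted at the origin on the work surface. World frame = base frame: x ahead of the robot, y to its left, z up, the work surface at z = 0. Lengths are in m, angles in rad, forces in N, time in s.
With the tool pointing down it reaches from about 0.35 to 0.9 m from the base axis. Payload 19.9 kg.
Tool frame: the origin (TCP) lies on the mounting face of the last link; the fingertips stand arm.tip_reach ahead of it and the grasp point (between the pads) lies 155 mm ahead of it (arm.tip_reach is the distance from the TCP to the fingertips, in m); z points along the fingers, y is the line along which they close (so a half turn about z gives the same grasp; the last joint's range is limited). The gripper opens to 85 mm and grips with 20 to 120 N. Pads are 22 mm wide; open, the fingers measure 114 mm over their backs; the gripper's body (76 mm by 85 mm) begins 54 mm behind the grasp point. The pads swing forward as they close: fully open they stand 13 mm farther back than shut.
Start: joints at [1.306, 0.417, -0.01, 1.614, 0.005, 1.111, -0.053], TCP at [0.138, -0.61, 0.405] pointing down, gripper open.
Joint ranges: [-2.81, 2.81], [-0.39, 2.02], [-1.27, 1.25], [0.06, 2.57], [-1.19, 4.33], [0.19, 2], [-2.82, 2.82]. Speed limits (rad/s): [1.89, 1.89, 2.39, 2.39, 3.01, 3.01, 3.01].

INTERFACE

Orientations are given as a rotation vector (axis times angle).
In Python, from cell import arm gives the robot as it stands. The module is installed in compiled form; this text tells all that it offers.
- The arm moves only by the shell command python3 -m crank 'ROWS' [FORCE]. ROWS is JSON, a list of rows, each a list of 7 numbers: the shift along the tool's x, y, z in units of 50 mm (1.0 is 50 mm), then the turn, a rotation vector about the tool's x, y, z in degrees, then the closure, from 0 (fully open) to 1 (shut). In form: [[x, y, z, wx, wy, wz, fingers], ...]. A call has 1 to 20 rows; each row is the pose to reach, as a shift and turn from the pose commanded when the call began, along the tool's axes at that moment; what a row does not reach only later rows make up. A row lasts 1/10 s, in which the tool goes at most 50 mm and 8.59 degrees, less where a joint would pass 70% of its speed; a pose out of reach is approached as far as the arm can. A call with a gripper value outside its range is refused whole. The fingers move at their own pace and stop on an object; FORCE is the grip in N (left out, the last holds). Time passes only in rows, so rows that repeat a pose let the fingers close. It gives the time, the measured TCP pose, the force, the opening and the grip force at its end, in the units of the state.
- arm.observe(): the state, without advancing time (a new reading comes with each control period).
- arm.grab_frame(name): name is "scene" or "top"; returns a dict with "frame" (400x640x3 uint8, red, green, blue), "fx", "fy", "cx", "cy" (pixels), "dist_coeffs" ([k1, k2, p1, p2, k3] as OpenCV has them; the pictures are not rectified), "world_to_cam" (4x4, takes a point from world to camera coordinates). Camera axes: x right, y up, looking along -z (the intrinsics and any distortion apply to the point x, -y, -z); pixel columns grow to the right and rows downward; lengths in m; the calibration is good to about 2 mm. A picture is of the moment at which its call begins. There is no depth.
- arm.finish_job(): hands the job in; it is judged then, once.
The state is a dict: "time": time; "qpos": joint angles; "joint_vel": joint speeds; "effort": joint torques, N m; "tcp_pos": TCP position; "tcp_rot": TCP orientation; "wrist_force": force on the tool from outside, world axes, zero at the start; "wrist_torque": the same for the moment, N m; "finger_gap": opening from 0.0 (shut) to 1.0 (fully open); "finger_force": force on a finger pad.
Only numpy, scipy, OpenCV 4.12 (cv2) and the standard library are available. Lean on these libraries where they do the work, as an engineer would, in place of code of your own. Each camera call takes 0.05 s, during which the arm holds its last target. There are 200 camera calls.

## Working session

There is one attempt and no reset: what is moved stays moved. The work goes in short steps, Python scripts to look and compute and a shell command to move; the robot and the scene stay as the last step left them, time stands still between calls to the robot, and variables do not carry over. Pictures are saved under pics/ and viewed, at most 10 in all, crops included, and the job is handed in when it is done.

```bash
mkdir -p pics
python3 - <<'E'
from cell import arm
import cv2,pickle
print(arm.tip_reach, arm.observe())
for n in("scene","top"):
    f=arm.grab_frame(n); cv2.imwrite(f"pics/{n}0.png",f["frame"][:,:,::-1]); pickle.dump(f,open(f"{n}0.pkl","wb"))
    print(n,f["fx"],f["cx"],f["cy"],f["dist_coeffs"],f["world_to_cam"])
E
```

```text
0.1734 {'time': 0.0, 'qpos': array([ 1.30645945,  0.41798563, -0.01031   ,  1.61416542,  0.0046616 ,
        1.11068724, -0.05300836]), 'joint_vel': array([ 8.39531937e-05,  1.00680566e-03, -1.27764419e-03,  2.19431059e-03,
        8.83063908e-04,  1.33886694e-03, -5.86190591e-04]), 'effort': array([-7.97478660e-04, -8.64436483e+01,  6.78454097e-01, -4.34896910e+01,
        1.91278261e-02,  7.43632409e-03,  3.67725136e-06]), 'tcp_pos': array([ 0.13810796, -0.60941671,  0.4040565 ]), 'tcp_rot': array([-3.12091536e+00, -3.49156496e-01,  2.97385056e-04]), 'wrist_force': array([ 0.14477137,  0.05173814, -0.05527766]), 'wrist_torque': array([ 0.02236414, -0.03123639, -0.00760636]), 'finger_force': 0.0, 'finger_gap': 0.998025360736978}
scene 487.73612349306916 322.7406484109918 192.62204765740032 [-0.04858259  0.          0.          0.          0.        ] [[-0.88298088  0.46940279 -0.00240647  0.53632127]
 [-0.36645868 -0.68611362  0.62845536  0.16637753]
 [ 0.29334759  0.55579593  0.77784193 -1.1467082 ]
 [ 0.          0.          0.          1.        ]]
top 438.3339180100496 319.49030973512293 203.58579831025932 [-0.1231462  0.         0.         0.         0.       ] [[-0.01934665 -0.99970935  0.01438483 -0.01627495]
 [ 0.99512792 -0.01786282  0.09696054 -0.61904351]
 [-0.0966754   0.01619061  0.99518427 -0.82589569]
 [ 0.          0.          0.          1.        ]]
```

View pics/scene0.png

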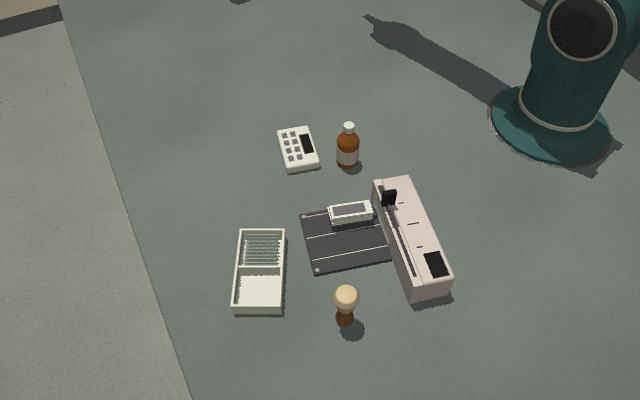

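View pics/top0.png

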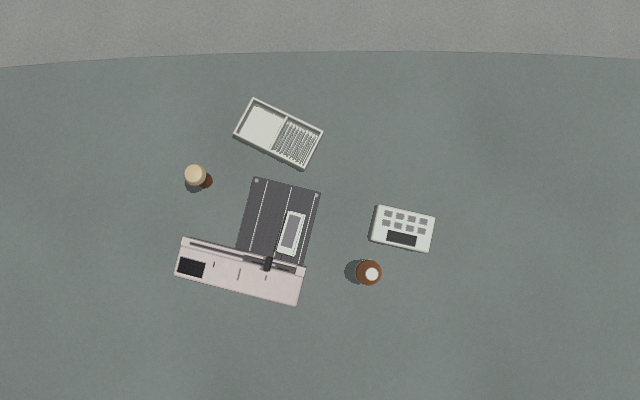

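The scene view shows the housing, the black tab at (389,197), and the stack at (350,212). In the top view the housing's roof corners are about (182,238), (305,268), (297,305), (175,275), and the stack is at (291,233). Enlarging both to fit the pose.

Run:
```python
import cv2
a=cv2.imread("pics/top0.png")[165:315,165:335]; cv2.imwrite("pics/topc.png",cv2.resize(a,None,fx=4,fy=4,interpolation=cv2.INTER_CUBIC)) 
a=cv2.imread("pics/scene0.png")[165:305,290:460]; cv2.imwrite("pics/scenec.png",cv2.resize(a,None,fx=4,fy=4,interpolation=cv2.INTER_CUBIC))
```

```text
(no output)
```

View pics/topc.png

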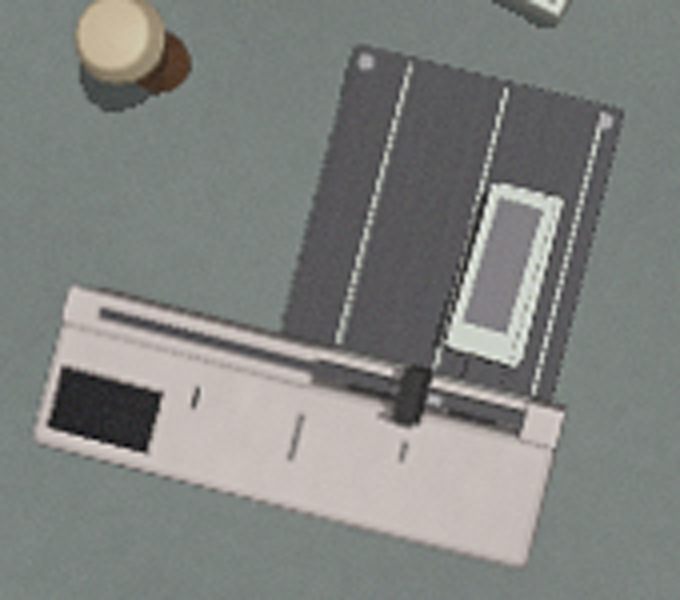

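View pics/scenec.png

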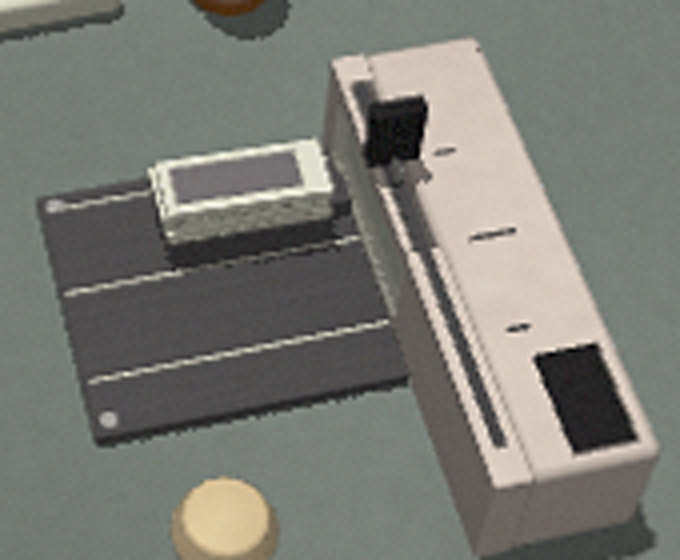

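```bash
cat > h.py <<'E'
import numpy as np,cv2,pickle
from scipy.optimize import least_squares
F=np.diag([1,-1,-1.])
def proj(f,P):
    W=np.array(f["world_to_cam"]); P=np.atleast_2d(P); K=np.array([[f["fx"],0,f["cx"]],[0,f["fy"],f["cy"]],[0,0,1]])
    C=(P@W[:3,:3].T+W[:3,3])@F
    return cv2.projectPoints(C,np.zeros(3),np.zeros(3),K,np.array(f["dist_coeffs"]))[0][:,0]
def loc(f,uv,z):  # pixel -> world at height z
    return least_squares(lambda p:(proj(f,[p[0],p[1],z])-uv)[0],[.5,0]).x
def r2w(p,L):
    c,s=np.cos(p[2]),np.sin(p[2]); L=np.atleast_2d(L).astype(float)/1000
    return np.c_[p[0]+c*L[:,0]-s*L[:,1],p[1]+s*L[:,0]+c*L[:,1],L[:,2]]
def w2r(p,w):
    c,s=np.cos(p[2]),np.sin(p[2]); d=np.array(w)[:2]-p[:2]
    return np.array([c*d[0]+s*d[1],-s*d[0]+c*d[1]])*1000
E
python3 - <<'E'
from h import *
T=pickle.load(open("top0.pkl","rb"));S=pickle.load(open("scene0.pkl","rb"))
full=lambda c,o:(np.array(c)+.5)/4-.5+o
L=np.array([(0,172,66),(0,-68,66),(-76,-68,66),(-76,172,66),(150,80,8),(150,-60,8),(-42,50,66)])
t=full([(73,287),(563,408),(525,566),(37,440),(357,45),(622,112),(296,437)],(165,165))
s=full([(493,487),(333,60),(476,40),(657,447),(97,440),(40,202),(493,235)],(290,165))
def res(p,w=(1,1)): 
    P=r2w(p,L); return np.r_[w[0]*(proj(T,P)-t).ravel(),w[1]*(proj(S,P)-s).ravel()]
for w in((1,1),(1,0),(0,1)):
    q=least_squares(res,[.5,0,-.24],args=(w,)); print(w,q.x,abs(res(q.x)).max(),q.cost)
    if w==(1,1): p=q.x
np.save("reader.npy",p)
print(res(p).reshape(-1,2).round(1).tolist())
for c in[(495,185),(565,200),(520,368),(447,347)]: print(w2r(p,loc(T,full(c,(165,165)),.046)))
for n,uv,z in(("bottle",(371,274),.11),("brush",(194,174),.1),("keypad",(402,228),.022),("tray",(278,133),.03)): 
    w=loc(T,uv,z); print(n,w,w2r(p,w))
for n,l in(("sq",(55,-25,0)),("tab",(-9,0,0)),("push",(115,-25,0))): print(n,r2w(p,l))
E
```

```text
(1, 1) [ 0.51546036  0.06476167 -0.26268565] 2.5128306129195153 13.454750352249459
(1, 0) [ 0.51516306  0.06496563 -0.25923041] 2.997902562624631 5.179575672508948
(0, 1) [ 0.51572088  0.06462618 -0.26627534] 2.0585617405680523 7.397068922122688
[[-0.5, -1.1], [1.1, 0.4], [0.6, 1.0], [-1.9, 0.1], [0.1, -0.8], [1.1, -0.9], [0.5, -0.4], [0.7, 0.6], [-0.8, -0.4], [0.4, -2.0], [2.5, 1.2], [-0.3, 0.1], [-1.1, -1.0], [0.0, 0.1]]
[94.10196503 -8.38058091]
[ 95.23829148 -42.61568173]
[ 12.57320023 -41.34921255]
[13.7855298  -5.28548221]
bottle [ 0.48516879 -0.11447599] [  17.29109012 -180.95506176]
brush [0.66995546 0.20031187] [113.99631018 171.01881505]
keypad [ 0.56804099 -0.19004184] [ 116.94300596 -232.4088694 ]
tray [0.76128613 0.0520368 ] [240.69731252  51.54645272]
sq [[0.56208177 0.02633714 0.        ]]
tab [[0.5067691  0.06709874 0.        ]]
push [[0.62002353 0.01075664 0.        ]]
```

```bash
cat > d.py <<'E'
import sys
from h import *
from cell import arm
from scipy.spatial.transform import Rotation as Ro
p=np.load("reader.npy");o=arm.observe();R=Ro.from_rotvec(o["tcp_rot"]).as_matrix()
print("t",round(o["time"],2),"rdr xy",w2r(p,o["tcp_pos"]).round(1),"tip z",round((o["tcp_pos"][2]-arm.tip_reach)*1e3,1),"F",o["wrist_force"].round(1),"T",o["wrist_torque"].round(2),"gap",round(o["finger_gap"],3),"ff",round(o["finger_force"],1))
if len(sys.argv)>3:   # target reader x,y, tip z in mm
    l=np.array([float(a) for a in sys.argv[1:4]]); w=r2w(p,l)[0]; w[2]+=arm.tip_reach
    c,s=np.cos(p[2]),np.sin(p[2]); G=np.array([[c,s,0],[s,-c,0],[0,0,-1]])
    print("shift",(R.T@(w-o["tcp_pos"])/.05).round(2),"turn deg",np.degrees(Ro.from_matrix(R.T@G).as_rotvec()).round(1))
E
python3 d.py 62 -25 120
```

```text
t 0.1 rdr xy [-189.4 -749.1] tip z 230.7 F [-0.1  0.3  0.7] T [0.02 0.   0.04] gap 0.993 ff 0.0
shift [ 11.2  -10.46   2.22] turn deg [-0.1  0.  27.8]
```

```bash
python3 -m crank '[[0.7,-0.65,0,0,0,2,0],[1.4,-1.3,0,0,0,4,0],[2.1,-1.95,0,0,0,6,0],[2.8,-2.6,0,0,0,8,0],[3.5,-3.25,0,0,0,10,0],[4.2,-3.9,0,0,0,12,0],[4.9,-4.55,0,0,0,14,0],[5.6,-5.2,0,0,0,16,0],[6.3,-5.9,0,0,0,18,0],[7,-6.5,0,0,0,20,0],[7.7,-7.2,0,0,0,22,0],[8.4,-7.8,0,0,0,24,0],[9.1,-8.5,0,0,0,26,0],[9.8,-9.1,0,0,0,27.8,0],[10.5,-9.8,0,0,0,27.8,0],[11.2,-10.46,0.5,0,0,27.8,0],[11.2,-10.46,1.2,0,0,27.8,0],[11.2,-10.46,2,0,0,27.8,0],[11.2,-10.46,2.2,0,0,27.8,0],[11.2,-10.46,2.2,0,0,27.8,0]]' 20; python3 d.py 62 -25 12
python3 - <<'E'
from cell import arm
import cv2,pickle
f=arm.grab_frame("scene"); cv2.imwrite("pics/s1.png",cv2.resize(f["frame"][100:310,240:480,::-1],None,fx=3,fy=2.8))
E
```

```text
time: 2.1
tcp_pos: [0.5684, 0.0241, 0.2938]
tcp_rot: [3.114, -0.411, -0.004]
wrist_force: [0.4, 0.2, 0.3]
finger_gap: 0.998
finger_force: 0.0
t 2.1 rdr xy [ 61.7 -25.5] tip z 120.4 F [0.4 0.2 0.3] T [ 0.02 -0.   -0.02] gap 0.998 ff 0.0
shift [ 0.01 -0.01  2.17] turn deg [0.  0.2 0. ]
```

View pics/s1.png

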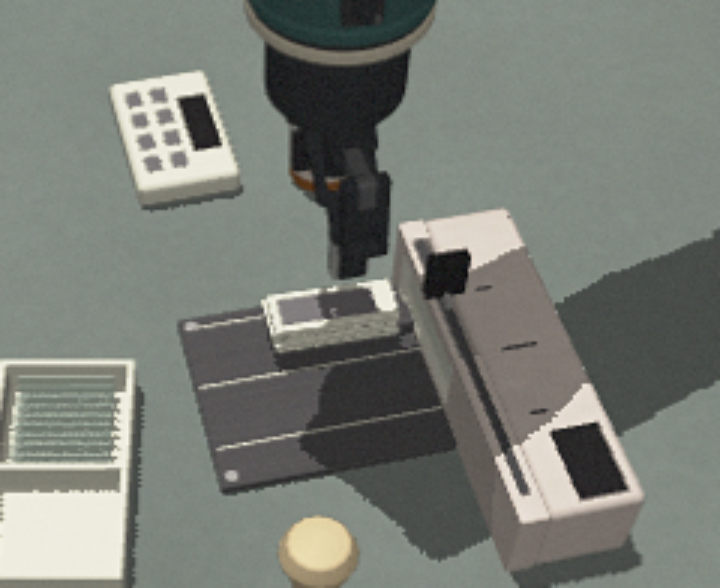

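```bash
python3 -m crank '[[0,0,0.7,0,0,0,0],[0,0,1.4,0,0,0,0],[0,0,1.9,0,0,0,0],[0,0,2.1,0,0,0,0],[0,0,2.1,0,0,0,0.1],[0,0,2.1,0,0,0,0.2],[0,0,2.1,0,0,0,0.3],[0,0,2.1,0,0,0,0.35],[0,0,2.1,0,0,0,0.4]]' 20; python3 d.py; python3 -m crank '[[0,0,0,0,0,0,0.45],[0,0,0,0,0,0,0.5],[0,0,0,0,0,0,0.55],[0,0,0,0,0,0,0.6],[0,0,0,0,0,0,0.65],[0,0,0,0,0,0,0.7],[0,0,0,0,0,0,0.7],[0,0,0,0,0,0,0.7]]'; python3 d.py
```

```text
time: 3.05
tcp_pos: [0.5689, 0.0242, 0.1904]
tcp_rot: [-3.114, 0.411, -0.001]
wrist_force: [-0.5, -0.0, -0.2]
finger_gap: 0.603
finger_force: 0.0
t 3.05 rdr xy [ 62.1 -25.3] tip z 17.0 F [-0.5 -0.  -0.2] T [0.   0.02 0.1 ] gap 0.603 ff 0.0
time: 3.85
tcp_pos: [0.5689, 0.0245, 0.1899]
tcp_rot: [-3.114, 0.411, -0.001]
wrist_force: [0.8, 2.7, 5.1]
finger_gap: 0.37
finger_force: 19.7
t 3.85 rdr xy [ 62. -25.] tip z 16.5 F [0.8 2.7 5.1] T [ 0.67 -0.09 -0.  ] gap 0.37 ff 19.7
```

```bash
python3 -m crank '[[0,0,0,0,0,0,0.5],[0,0,0,0,0,0,0.4],[0,0,0,0,0,0,0.3],[0,0,0,0,0,0,0.3],[0.4,0,0,0,0,0,0.3],[0.8,0,0,0,0,0,0.3],[1.2,0,0,0,0,0,0.3],[1.4,0,0,0,0,0,0.5],[1.4,0,0.04,0,0,0,1],[1.4,0,0.04,0,0,0,1],[1.4,0,0.04,0,0,0,1],[1.4,0,0.04,0,0,0,1],[1.4,0,0.04,0,0,0,1]]'; python3 d.py 95 -25 15
python3 - <<'E'
from cell import arm
import cv2,pickle
f=arm.grab_frame("scene"); cv2.imwrite("pics/s2.png",cv2.resize(f["frame"][180:270,280:420,::-1],None,fx=5.5,fy=5.5,interpolation=cv2.INTER_CUBIC))
E
```

```text
time: 5.15
tcp_pos: [0.636, 0.0063, 0.1878]
tcp_rot: [-3.115, 0.411, 0.0]
wrist_force: [-0.1, -0.4, -0.5]
finger_gap: -0.004
finger_force: 0.0
t 5.15 rdr xy [131.6 -25.2] tip z 14.4 F [-0.1 -0.4 -0.5] T [-0.03  0.02  0.01] gap -0.004 ff 0.0
shift [-0.73 -0.   -0.01] turn deg [-0.  0.  0.]
```

View pics/s2.png

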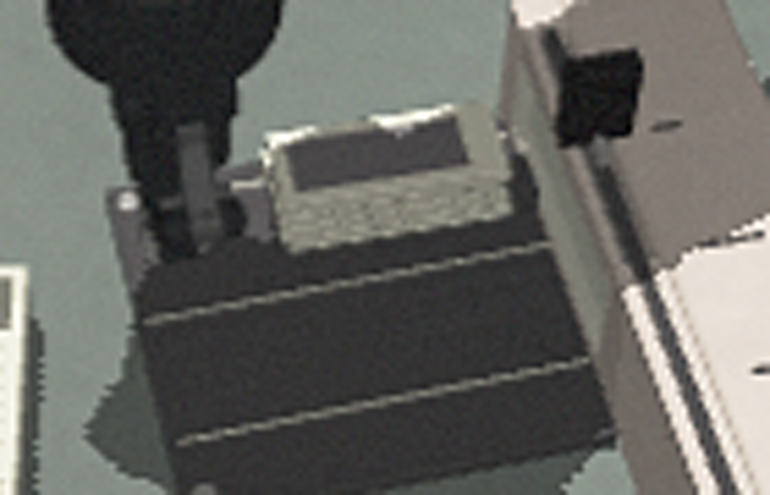

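The long side is now flush. The shut fingers stand beyond the stack's far end, at crop (205,230). Pushing toward the pane.

```bash
python3 -m crank '[[-0.1,0,0,0,0,0,1],[-0.2,0,0,0,0,0,1],[-0.3,0,0,0,0,0,1],[-0.36,0,0,0,0,0,1],[-0.42,0,0,0,0,0,1],[-0.48,0,0,0,0,0,1],[-0.54,0,0,0,0,0,1],[-0.6,0,0,0,0,0,1],[-0.64,0,0,0,0,0,1],[-0.68,0,0,0,0,0,1],[-0.72,0,0,0,0,0,1],[-0.72,0,0,0,0,0,1]]'; python3 d.py;  python3 -m crank '[[-0.02,0,0,0,0,0,1],[-0.04,0,0,0,0,0,1],[-0.06,0,0,0,0,0,1],[-0.06,0,0,0,0,0,1]]'; python3 d.py
```

```text
time: 6.4
tcp_pos: [0.6013, 0.0156, 0.1877]
tcp_rot: [-3.115, 0.411, 0.0]
wrist_force: [-0.9, -0.3, 0.0]
finger_gap: -0.006
finger_force: 0.0
t 6.4 rdr xy [ 95.7 -25.2] tip z 14.3 F [-0.9 -0.3  0. ] T [-0.02 -0.01  0.01] gap -0.006 ff 0.0
time: 6.8
tcp_pos: [0.5985, 0.0163, 0.1877]
tcp_rot: [-3.115, 0.411, 0.0]
wrist_force: [0.1, 0.3, 0.3]
finger_gap: -0.003
finger_force: 0.1
t 6.8 rdr xy [ 92.8 -25.2] tip z 14.3 F [0.1 0.3 0.3] T [-0.04 -0.   -0.04] gap -0.003 ff 0.1
```

```bash
for i in 1 2 3 4 5; do python3 -m crank '[[-0.01,0,0,0,0,0,1],[-0.02,0,0,0,0,0,1],[-0.02,0,0,0,0,0,1]]' >/dev/null; python3 d.py; done
```

```text
t 7.1 rdr xy [ 91.9 -25.2] tip z 14.3 F [-0.4 -0.8  0.4] T [ 0.05 -0.05 -0.05] gap -0.003 ff 0.2
t 7.4 rdr xy [ 91.1 -25.2] tip z 14.4 F [ 3.7 -0.2 -1.1] T [-0.06 -0.83  0.  ] gap 0.001 ff 1.9
t 7.7 rdr xy [ 90.7 -25.1] tip z 14.8 F [ 8.4 -0.5 -0.4] T [-0.17 -1.78 -0.07] gap 0.002 ff 4.2
t 8.0 rdr xy [ 90.4 -25.2] tip z 15.2 F [12.6 -1.5 -1.5] T [-0.37 -2.72 -0.11] gap -0.001 ff 6.6
t 8.3 rdr xy [ 90.  -25.2] tip z 15.6 F [17.9 -3.4 -0.7] T [-0.63 -3.65 -0.01] gap -0.003 ff 9.0
```

```bash
python3 -m crank '[[0.05,0,0,0,0,0,1],[0.1,0,0,0,0,0,1],[0.3,0,0,0,0,0,1],[0.6,0,0,0,0,0,1],[0.9,0,0,0,0,0,1],[0.9,0,-0.5,0,0,0,1],[0.9,0,-1.5,0,0,0,0.5],[0.9,0,-2.5,0,0,0,0.2],[0.9,0,-2.5,0,0,0,0]]'>/dev/null; python3 d.py 56 -25 100
python3 - <<'E'
from cell import arm
import cv2,pickle,numpy as np
f=arm.grab_frame("scene"); g=arm.grab_frame("top"); pickle.dump((f,g),open("s3.pkl","wb"))
a=cv2.resize(f["frame"][190:250,320:420,::-1],(800,480)[:2],interpolation=cv2.INTER_CUBIC)[:300*2]
b=cv2.resize(g["frame"][200:280,250:330,::-1],None,fx=6,fy=6,interpolation=cv2.INTER_CUBIC)
a=cv2.resize(a,(420,252)); a=np.vstack([cv2.resize(a[:, :],(420,252)),cv2.resize(f["frame"][200:236,325:385,::-1],(420,228),interpolation=cv2.INTER_CUBIC)])
cv2.imwrite("pics/s3.png",np.hstack([a,b[:,:380]]))
E
```

```text
t 9.2 rdr xy [134.6 -24.6] tip z 146.0 F [1.2 0.2 0.1] T [-0.   -0.12 -0.01] gap 0.507 ff 0.0
shift [-1.58  0.01  0.91] turn deg [-0.1 -0.5  0. ]
```

View pics/s3.png

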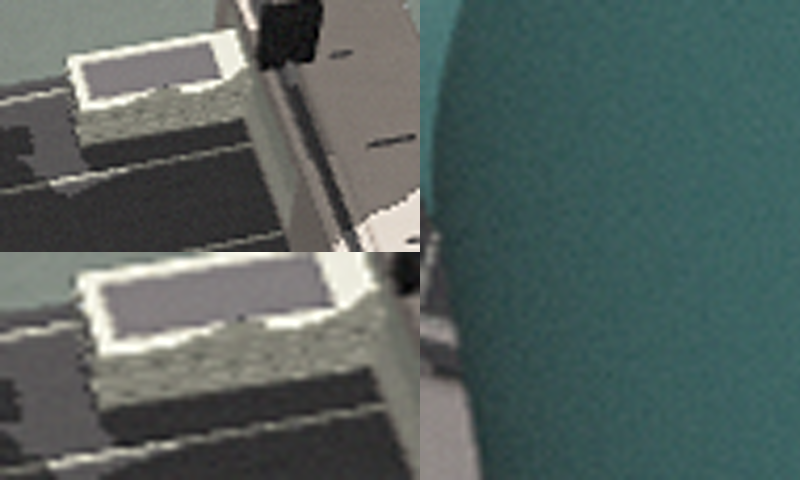

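Run:
```python
from h import *
f=pickle.load(open("s3.pkl","rb"))[0];p=np.load("reader.npy")
for y0 in(-25,-28,-22):
  L=[(80,y0-16,46),(80,y0+16,46),(0,y0+16,46),(80,y0+16,18)]
  print(y0,((proj(f,r2w(p,L))-[320,190]+.5)*4.2).round(0).tolist())
```

```text
-25 [[67.0, 59.0], [84.0, 114.0], [255.0, 82.0], [82.0, 150.0]]
-28 [[65.0, 54.0], [82.0, 109.0], [253.0, 77.0], [81.0, 145.0]]
-22 [[68.0, 64.0], [85.0, 119.0], [257.0, 87.0], [84.0, 155.0]]
```

Stack sits flush on the pane (far corner matches x = 80 mm), sides flush. On to the tab.

```bash
python3 -m crank '[[-0.6,-0.1,0,0,0,0,0],[-1.2,-0.2,0,0,0,0,0],[-1.8,-0.3,0,0,0,0,0],[-2.3,-0.4,0,0,0,0,0],[-2.7,-0.5,0,0,0,0,0],[-2.87,-0.5,0,0,0,0,0],[-2.87,-0.5,0,0,0,0,0],[-2.87,-0.5,0,0,0,0,0]]' 40; python3 d.py -9 0 79;  python3 - <<'E'
from cell import arm
import cv2
f=arm.grab_frame("scene"); cv2.imwrite("pics/s4.png",cv2.resize(f["frame"][130:270,320:480,::-1],None,fx=4,fy=4,interpolation=cv2.INTER_CUBIC))
E
```

```text
time: 10.1
tcp_pos: [0.5059, 0.0666, 0.3124]
tcp_rot: [3.114, -0.412, -0.001]
wrist_force: [0.8, 0.2, 0.2]
finger_gap: 1.003
finger_force: 0.0
t 10.1 rdr xy [-9.7 -0.7] tip z 139.0 F [0.8 0.2 0.2] T [-0.01 -0.02 -0.01] gap 1.003 ff 0.0
shift [ 0.02 -0.01  1.2 ] turn deg [ 0.  0. -0.]
```

View pics/s4.png

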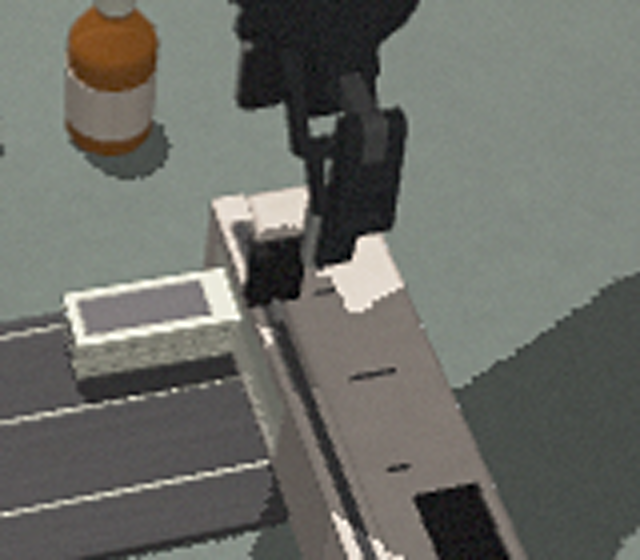

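The stack looks square and flush at crop (150,330), and the tab at (275,268) is below the fingers. Descending and gripping.

```bash
python3 -m crank '[[0.02,0,0.5,0,0,0,0],[0.02,0,1,0,0,0,0],[0.02,0,1.2,0,0,0,0],[0.02,0,1.2,0,0,0,0.4],[0.02,0,1.2,0,0,0,0.7],[0.02,0,1.2,0,0,0,0.9],[0.02,0,1.2,0,0,0,1],[0.02,0,1.2,0,0,0,1],[0.02,0,1.2,0,0,0,1]]' 40; python3 d.py -9 50 79
```

```text
time: 11.05
tcp_pos: [0.5064, 0.0674, 0.2533]
tcp_rot: [-3.114, 0.41, -0.002]
wrist_force: [-0.2, 4.1, 5.9]
finger_gap: 0.111
finger_force: 43.0
t 11.05 rdr xy [-9.5  0.2] tip z 79.9 F [-0.2  4.1  5.9] T [ 0.63 -0.01 -0.05] gap 0.111 ff 43.0
shift [ 0.01 -1.    0.02] turn deg [-0.1 -0.1  0. ]
```

```bash
python3 -m crank '[[0,-0.1,0,0,0,0,1],[0,-0.2,0,0,0,0,1],[0,-0.3,0,0,0,0,1],[0,-0.4,0,0,0,0,1],[0,-0.5,0,0,0,0,1],[0,-0.6,0,0,0,0,1],[0,-0.7,0,0,0,0,1],[0,-0.8,0,0,0,0,1],[0,-0.9,0,0,0,0,1],[0,-0.96,0,0,0,0,1],[0,-1,0,0,0,0,1],[0,-1,0,0,0,0,1],[0,-1,0,0,0,0,1],[0,-1,0,0,0,0,1],[0,-1,0,0,0,0,1],[0,-1,0,0,0,0,1]]'; python3 d.py -9 50 79;python3 - <<'E'
from cell import arm
import cv2
f=arm.grab_frame("scene"); cv2.imwrite("pics/s5.png",cv2.resize(f["frame"][150:270,320:480,::-1],None,fx=4.5,fy=4.5,interpolation=cv2.INTER_CUBIC))
E
```

```text
time: 12.65
tcp_pos: [0.5192, 0.1145, 0.2533]
tcp_rot: [3.113, -0.412, 0.001]
wrist_force: [-4.3, -7.0, 13.7]
finger_gap: 0.11
finger_force: 43.9
t 12.65 rdr xy [-9.3 49.1] tip z 79.9 F [-4.3 -7.  13.7] T [-1.22  0.79  0.04] gap 0.11 ff 43.9
shift [ 0.01 -0.02  0.02] turn deg [ 0.1 -0.  -0. ]
```

View pics/s5.png

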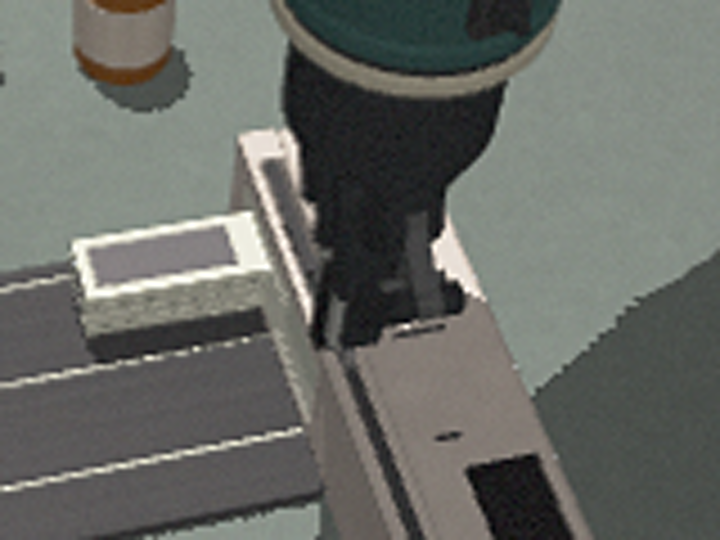

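```bash
python3 -m crank '[[0,-0.02,0,0,0,0,1],[0,-0.02,0,0,0,0,1],[0,-0.02,0,0,0,0,1],[0,-0.02,0,0,0,0,1],[0,-0.02,0,0,0,0,1]]'; python3 d.py; python3 -c "
from cell import arm
print(arm.finish_job())"
```

```text
time: 13.2
tcp_pos: [0.5195, 0.1155, 0.2533]
tcp_rot: [3.113, -0.412, 0.001]
wrist_force: [-3.1, -6.3, 12.6]
finger_gap: 0.111
finger_force: 43.9
t 13.2 rdr xy [-9.3 50.1] tip z 79.9 F [-3.1 -6.3 12.6] T [-1.33  0.82 -0.04] gap 0.111 ff 43.9
the job is handed in; nothing more can be done
None
```

I squared the stack against the pane and handed the job in at 13.2 s with the fingers holding the shutter at about 50 mm; the hand-in returned no verdict, and the last pictures show the stack still square.

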